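# Snap the cable outlet into the monitor stand

### The arm

A 6-joint arm with a two-finger parallel gripper is mounted at the origin on the work surface. World frame = base frame: x ahead of the robot, y to its left, z up, the work surface at z = 0. Lengths are in m, angles in rad, forces in N, time in s.
With the tool pointing down it reaches from about 0.35 to 0.975 m from the base axis. Payload 4.9 kg.
Tool frame: the origin (TCP) lies midway between the tips of the shut fingers; the grasp point (between the pads) lies 19 mm behind it; z points along the fingers, y is the line along which they close (so a half turn about z gives the same grasp; the last joint's range is limited). The gripper opens to 85 mm and grips with 20 to 120 N. Pads are 22 mm wide; open, the fingers measure 114 mm over their backs; the gripper's body (76 mm by 85 mm) begins 54 mm behind the grasp point. The pads swing forward as they close: fully open they stand 13 mm farther back than shut.
Start: joints at [1.138, 0.053, 1.613, -0, 1.476, -0.119], TCP at [0.193, 0.594, 0.231] pointing down, gripper open.
Joint ranges: [-3.01, 3.01], [-1.01, 2.22], [0.06, 2.58], [-1.02, 4.17], [0.09, 2.62], [-3.14, 3.14]. Speed limits (rad/s): [2.57, 2.57, 3.14, 3.14, 3.14, 3.14].

### API

Orientations are given as a rotation vector (axis times angle).
In Python, from station import telemetry, optics, ctrl gives the robot as it stands.
- The arm moves only by the shell command python3 -m pendant 'ROWS' [FORCE]. ROWS is JSON, one flat list of numbers, 7 for each row, row after row: the turn, a rotation vector about the tool's x, y, z as a fraction of full scale, then the shift along the tool's x, y, z as a fraction of full scale, then the opening, from 0 (shut) to 1 (fully open). In form: [ax, ay, az, tx, ty, tz, fingers, ax, ay, az, tx, ty, tz, fingers, ...]. A call has 1 to 12 rows; each row is the pose to reach, as a shift and turn from the pose commanded when the call began, along the tool's axes at that moment; what a row does not reach only later rows make up. Full scale, the value 1, is 300 mm for a shift and 30 degrees for a turn. A row lasts 1/8 s, in which the tool goes at most 62.5 mm and 10.7 degrees, less where a joint would pass 70% of its speed; a pose out of reach is approached as far as the arm can. A call with a number of a shift or a turn outside -1 to 1 is refused whole. A call with a gripper value outside its range is refused whole. The fingers move at their own pace and stop on an object; FORCE is the grip in N (left out, the last holds). Time passes only in rows, so rows that repeat a pose let the fingers close. It gives the time, the measured TCP pose, the force, the opening and the grip force at its end, in the units of the state.
- telemetry.get_obs(): the state, without advancing time (a new reading comes with each control period).
- optics.get_image(name): name is "side" or "top"; returns a dict with "image" (480x640x3 uint8, red, green, blue), "depth" (480x640 float32, m along the optical axis (not along the pixel's ray), 0 where there is no reading), "fx", "fy", "cx", "cy" (pixels), "rvec" (rotation vector, rad) and "tvec" (3), from world to camera coordinates, as OpenCV has them. Camera axes: x right, y down, z forward; pixel columns grow to the right and rows downward; lengths in m; the calibration is good to about 2 mm. A picture is of the moment at which its call begins.
- ctrl.finish_job(): hands the job in; it is judged then, once.
The state is a dict: "t": time; "q": joint angles; "dq": joint speeds; "effort": joint torques, N m; "tool_pos": TCP position; "tool_rot": TCP orientation; "contact_force": force on the tool from outside, world axes, zero at the start; "wrist_torque": the same for the moment, N m; "opening": finger opening in m; "grip_force": force on a finger pad.
Only numpy, scipy, OpenCV 4.12 (cv2) and the standard library are available. Lean on these libraries where they do the work, as an engineer would, in place of code of your own. Each camera call takes 0.05 s, during which the arm holds its last target. There are 200 camera calls.

### The job

Pull open the top drawer of the hardware chest, take out the black cable outlet (the one that matches the outlet already fitted) and set it upright in the empty hole of the monitor stand. Press it down until it clicks home and its rim lies flat on the board, then keep a firm downward push on it: finish while still pressing, do not let go. Leave the white outlet in the drawer, and do not shift or knock over the glue bottle, the screw jar or the things lying on the stand.

Things in the scene. Friction and masses are not known exactly. Their poses are not given: they have to be found in the camera images.
- chest_drawer0 (a joint): top drawer of the wooden hardware chest: 0 m shut, grows as it slides out, 0.18 m at most; light to pull (1 to 2 N), stays where it is left. It may start up to 15 mm ajar. Inside it is 215 mm long, 298 mm wide, 53 mm deep; its floor lies 95 mm above the bench, its walls' top edge 148 mm.
- chest_front (a point): middle of the front top edge of the hardware chest (260 mm deep, 340 mm wide, 170 mm high, two pale drawer fronts, fixed to the bench), 170 mm above the bench. The drawers slide out along this point's own -x axis (towards the robot); its y is to the left seen from the robot, z up.
- chest_drawer0_handle (a point): middle of the top drawer's handle: a dark steel bar 11 mm thick and 120 mm long, level, along the chest's y axis, its centre line 35 mm in front of the drawer front, 132 mm above the bench (38 mm below the chest's top), on two 8 mm stems 51 mm either side of the middle. It moves with the drawer.
- outlet: the black plastic cable outlet to be fitted, about 60 g, upright in the top drawer, in its left or right half, about 65 mm behind the drawer front. Origin at the centre of its underside, z up. A round sleeve, 49 mm wide at the foot, 58 mm from 15 mm up, 27 mm long, and on it a round closed rim, 66 mm wide and 5 mm thick, with straight sides to grip; total height 32 mm.
- outlet_top (a point): centre of the black outlet's flat top face, 32 mm above its underside. Four spring tongues stand out of the sleeve below the rim: they swell from the sleeve's foot to a radius of 32 mm and end in a square shoulder 14 mm below the rim.
- white_outlet: an outlet of the same make and size in white plastic, standing in the other half of the drawer, about 140 mm from the black one (same origin and axes); it stays in the drawer
- stand: the monitor stand of 12 mm pale plywood, fixed: board 220 mm (x) by 400 mm (y), its top 110 mm above the bench, on two side panels. Origin at bench level under the middle of the board. A black outlet is already fitted in the board at x = 50, y = -90 mm.
- hole (a point): centre of the stand's empty hole, on the board's top face: 60 mm wide, through, at x = 50, y = 90 mm in the stand's frame. An outlet set in it stands on its tongues, rim 20 mm above the board. Pushed down, it resists with up to 20 N, then slides at 5 to 10 N; 2 mm above the board the tongues spring out below, the force drops and it is locked. Then the rim meets the board, top face 5 mm above it.
- sanding_block: cork sanding block, 60 by 110 by 30 mm, on the stand's board; origin at the centre of its underside
- pencil: flat red carpenter's pencil, 165 mm long, 7 mm thick, on the stand's board; origin at the centre of its underside
- glue: white glue bottle, 68 mm wide, 200 mm high, on the bench behind; origin at the centre of its underside
- screw_jar: glass jar with a steel lid, 74 mm wide, 95 mm high, on the bench behind; origin at the centre of its underside

How it is judged:
By the outcome, as a careful person would: the job done as asked, in the order asked, and still so for the second after the job is handed in, while the arm keeps its last pose, push and grip.
It also fails if it takes over 64 s, if anything falls off the work surface, if the arm or the gripper's body presses on something with over 40 N, if the wrist force passes 120 N, or if a joint passes its speed limit or range.

## Working session

There is one attempt and no reset: what is moved stays moved. The work goes in short steps, Python scripts to look and compute and a shell command to move; the robot and the scene stay as the last step left them, time stands still between calls to the robot, and variables do not carry over. Pictures are saved under pics/ and viewed, at most 12 in all, crops included, and the job is handed in when it is done.

```bash
mkdir -p pics; ls; cat > h.py <<'E'
import numpy as np, cv2
from scipy.spatial.transform import Rotation as R
from station import telemetry, optics, ctrl
def grab(n,f):
    d=optics.get_image(n); np.savez('pics/'+f+'.npz',**d); cv2.imwrite('pics/'+f+'.png',d['image'][:,:,::-1]); return d
def load(f): return dict(np.load('pics/'+f+'.npz'))
def world(d,u,v,z=None):
    Rm=R.from_rotvec(d['rvec']).as_matrix(); ray=np.array([(u-d['cx'])/d['fx'],(v-d['cy'])/d['fy'],1])
    c=-Rm.T@d['tvec']; w=Rm.T@ray
    if z is None:
        return c+w*d['depth'][int(round(v)),int(round(u))]
    return c+w*(z-c[2])/w[2]
def rows(p,rotm=None):
    "shift in tool axes (fraction) to get from current tool pose to world p"
    o=telemetry.get_obs(); T=R.from_rotvec(o['tool_rot'])
    s=T.inv().apply(np.array(p)-o['tool_pos'])/0.3
    a=None if rotm is None else (T.inv()*R.from_matrix(rotm)).as_rotvec()/np.radians(30)
    return s,a
E
python3 - <<'E'
from h import *
np.set_printoptions(precision=4,suppress=True)
for n in('top','side'): 
    d=grab(n,n+'0'); print(n,d['rvec'],d['tvec'],d['fx'])
o=telemetry.get_obs(); print(o); print(R.from_rotvec(o['tool_rot']).as_matrix())
E
```

```text
pics
top [ 2.0983 -2.1212  0.229 ] [-0.0392  0.5986  1.2133] 596.9505220113471
side [ 0.4043 -2.5754  1.4773] [0.5211 0.2207 0.8435] 469.224109287784
{'t': 0.1, 'q': array([ 1.138 ,  0.0533,  1.6142,  0.    ,  1.476 , -0.119 ]), 'dq': array([ 0.0001, -0.0002, -0.002 ,  0.0009, -0.0021,  0.0004]), 'effort': array([  0.0005, -39.4905, -37.1363,  -0.0001,   0.0039,  -0.    ]), 'tool_pos': array([0.1927, 0.594 , 0.2302]), 'tool_rot': array([-0.4908, -3.1025,  0.0028]), 'contact_force': array([ 1.2169, -1.6014,  0.0784]), 'wrist_torque': array([-0.049 ,  0.0146, -0.0118]), 'grip_force': 0.0, 'opening': 0.08575478573787601}
[[-0.9512  0.3087 -0.0008]
 [ 0.3087  0.9512 -0.0017]
 [ 0.0002 -0.0018 -1.    ]]
```

View pics/top0.png

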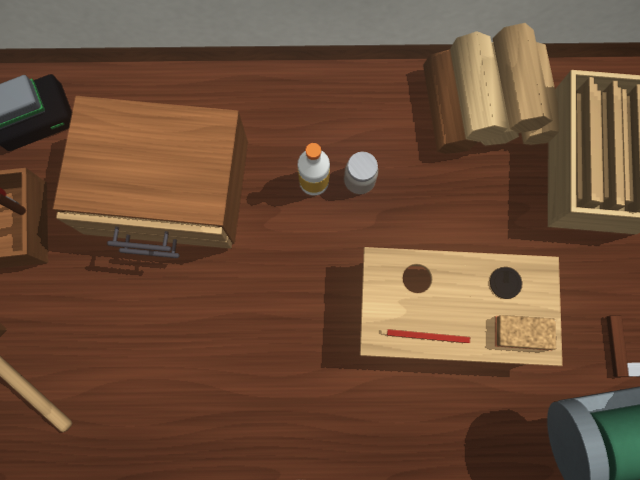

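View pics/side0.png

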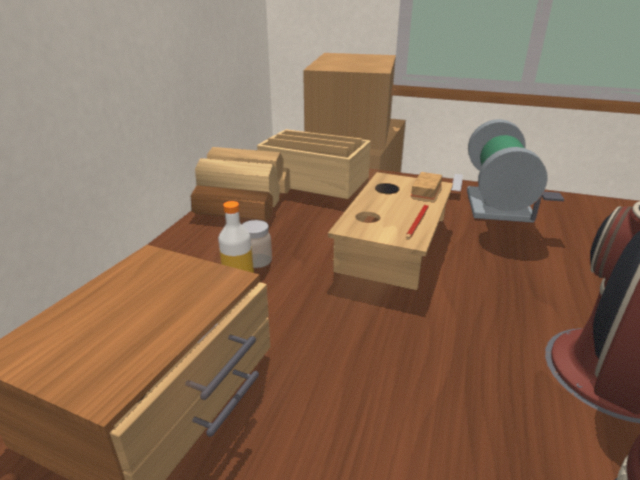

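The top view shows the chest upper left (front top edge about (58,208)–(222,224), handles about (145,245)). The stand's empty hole is at (417,278) and its fitted outlet at (506,283). The side view shows the handle bars at (230,365) and (233,403). Next I'll enlarge the handle and the hole.

```bash
python3 - <<'E'
from h import *
np.set_printoptions(precision=4,suppress=True)
d=load('top0'); im=d['image'][:,:,::-1]
a=cv2.resize(im[190:270,50:250],None,fx=4,fy=4,interpolation=2)
b=cv2.resize(im[240:310,360:560],None,fx=4,fy=4,interpolation=2)
cv2.imwrite('pics/c1.png',np.vstack([a,b]))
for n,u,v,z in [('fl',58,208,.17),('fr',222,224,.17),('bl',77,99,.17),('br',240,111,.17),('hole',417,278,.11),('fit',506,283,.115),('st',364,248,.11),('st',558,257,.11),('st',361,355,.11),('st',562,365,.11),('glue',314,150,.2),('jar',362,160,.095)]: print(n,world(d,u,v,z))
s=load('side0');print('side hole',world(s,368,217,.11),'fit',world(s,387,188,.115))
E
```

```text
fl [0.6573 0.4723 0.17  ]
fr [0.621  0.1461 0.17  ]
bl [0.8909 0.4521 0.17  ]
br [0.8607 0.1147 0.17  ]
hole [ 0.5187 -0.2441  0.11  ]
fit [ 0.5057 -0.4231  0.115 ]
st [ 0.5823 -0.1377  0.11  ]
st [ 0.5592 -0.5358  0.11  ]
st [ 0.3655 -0.1259  0.11  ]
st [ 0.3417 -0.5228  0.11  ]
glue [ 0.7622 -0.037   0.2   ]
jar [ 0.7794 -0.1398  0.095 ]
side hole [ 0.5172 -0.2418  0.11  ] fit [ 0.5061 -0.4174  0.115 ]
```

View pics/c1.png

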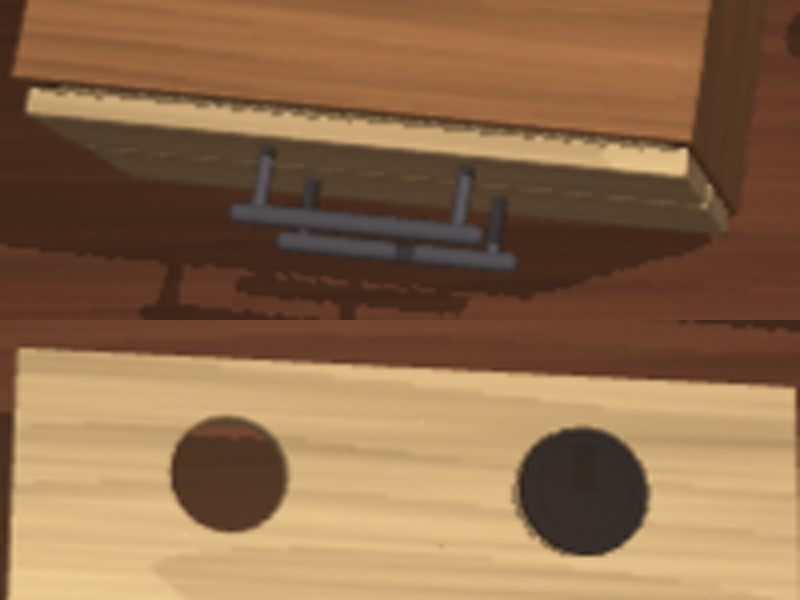

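```bash
cat > plan.py <<'E'
from h import *
import sys
np.set_printoptions(precision=3,suppress=True)
def plan(p,yaw):
    "tool down, tool y axis at azimuth yaw(deg)"
    y=np.array([np.cos(np.radians(yaw)),np.sin(np.radians(yaw)),0]); z=np.array([0,0,-1.]); x=np.cross(y,z)
    print('shift,turn',*rows(p,np.column_stack([x,y,z])))
    o=telemetry.get_obs(); print('t',o['t'],'pos',o['tool_pos'],'F',o['contact_force'],'open',o['opening'],'grip',o['grip_force'],'q',o['q'])
if __name__=='__main__': plan([float(a) for a in sys.argv[1:4]],float(sys.argv[4]))
E
python3 - <<'E'
from plan import *
d=load('top0')
l=world(d,53.5,209,.17);r=world(d,223,225.7,.17);print(l,r)
e=l-r; print('yaw',np.degrees(np.arctan2(-e[0],e[1])), 'len',np.linalg.norm(e))
print('back yaw',np.degrees(np.arctan2(*(lambda e:(-e[0],e[1]))(world(d,77,99,.17)-world(d,240,111,.17)))))
hl=world(d,108,243,.132);hr=world(d,170.5,248.75,.132);h=(hl+hr)/2
print('handle',hl,hr,h,np.linalg.norm(hl-hr),np.degrees(np.arctan2(-(hl-hr)[0],(hl-hr)[1])))
print('hole',world(d,417.3,278.5,.11))
yaw=-5.8
plan([h[0],h[1],.25],yaw)
E
```

```text
[0.655 0.481 0.17 ] [0.618 0.144 0.17 ]
yaw -6.391320746094388 len 0.33907631094228313
back yaw -5.113801353960453
handle [0.594 0.382 0.132] [0.58  0.255 0.132] [0.587 0.319 0.132] 0.12768723295987258 -5.961875214107954
hole [ 0.518 -0.245  0.11 ]
shift,turn [-1.533 -0.467 -0.066] [-0.003  0.002  2.594]
t 0.1 pos [0.193 0.594 0.23 ] F [ 1.217 -1.601  0.078] open 0.08575478573787601 grip 0.0 q [ 1.138  0.053  1.614  0.     1.476 -0.119]
```

```bash
python3 -m pendant '[0,0,0.3,-0.2,-0.05,-0.1,0.33, 0,0,0.6,-0.4,-0.15,-0.2,0.33, 0,0,0.86,-0.6,-0.22,-0.2,0.33, 0,0,0.86,-0.8,-0.3,-0.2,0.33, 0,0,0.86,-0.8,-0.3,-0.2,0.33, 0,0,0.86,-0.8,-0.3,-0.2,0.33]' 40; python3 plan.py .587 .319 .25 -6.2
```

```text
t: 0.85
tool_pos: [0.3938, 0.4342, 0.2907]
tool_rot: [-1.174, -2.913, 0.001]
contact_force: [0.3, 1.1, 0.2]
opening: 0.0283
grip_force: 0.0
shift,turn [-0.73   0.17   0.135] [-0.002 -0.     1.744]
t 0.85 pos [0.394 0.434 0.291] F [0.275 1.126 0.154] open 0.02826116711005513 grip 0.0 q [ 0.707 -0.067  1.634  0.001  1.576 -0.098]
```

```bash
python3 -m pendant '[0,0,0.3,-0.2,0.05,0,0.33, 0,0,0.6,-0.4,0.1,0,0.33, 0,0,0.87,-0.6,0.15,0,0.33, 0,0,0.87,-0.73,0.17,0,0.33, 0,0,0.87,-0.73,0.17,0,0.33]' && python3 -m pendant '[0,0,0.3,0,0,0,0.33, 0,0,0.6,0,0,0,0.33, 0,0,0.87,0,0,0,0.33,0,0,0.87,0,0,0,0.33,0,0,0.87,0,0,0,0.33]' ; python3 plan.py .587 .319 .11 -6.2
```

```text
t: 1.48
tool_pos: [0.5874, 0.3201, 0.2901]
tool_rot: [-1.8, -2.573, 0.002]
contact_force: [-0.1, -0.7, 0.6]
opening: 0.028
grip_force: 0.0
t: 2.1
tool_pos: [0.5858, 0.3214, 0.2912]
tool_rot: [-2.33, -2.107, 0.0]
contact_force: [0.1, 0.1, 0.2]
opening: 0.0286
grip_force: 0.0
shift,turn [-0.007  0.005  0.604] [-0.001 -0.     0.015]
t 2.1 pos [0.586 0.321 0.291] F [0.142 0.098 0.21 ] open 0.028577225010775534 grip 0.0 q [0.39  0.126 1.436 0.    1.58  0.491]
```

```bash
python3 -m pendant '[0,0,0.015,-0.005,0.003,0.15,0.33, 0,0,0.015,-0.005,0.003,0.3,0.33, 0,0,0.015,-0.005,0.003,0.4,0.33,0,0,0.015,-0.005,0.003,0.4,0.33,0,0,0.015,-0.005,0.003,0.4,0.33]'; python3 - <<'E'
from h import *
d=grab('top','t1'); s=grab('side','s1')
a=cv2.resize(d['image'][150:290,50:250,::-1],None,fx=4,fy=4); a=cv2.resize(a,(400,280))
b=cv2.resize(s['image'][240:460,110:350,::-1],(400,366))
c=np.zeros((366,800,3),np.uint8);c[:280,:400]=a;c[:,400:]=b;cv2.imwrite('pics/c2.png',c)
E
```

```text
t: 2.72
tool_pos: [0.5882, 0.3191, 0.1731]
tool_rot: [2.341, 2.094, 0.004]
contact_force: [-0.1, 0.3, 0.6]
opening: 0.0284
grip_force: 0.0
```

View pics/c2.png

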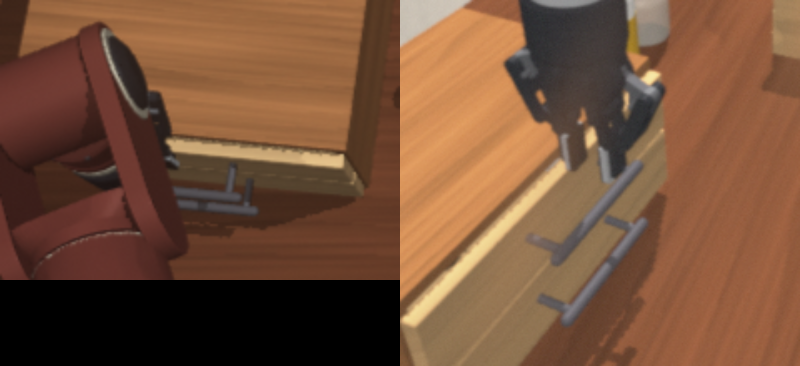

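```bash
python3 -m pendant '[0,0,0,0,0,0.06,0.33,0,0,0,0,0,0.1,0.33,0,0,0,0,0,0.1,0.33]'&&python3 -m pendant '[0,0,0,0,0,0.04,0.33,0,0,0,0,0,0.08,0.33,0,0,0,0,0,0.08,0.33]'
```

```text
t: 3.2
tool_pos: [0.5862, 0.3179, 0.1387]
tool_rot: [-2.342, -2.092, 0.006]
contact_force: [0.6, 0.3, -0.1]
opening: 0.0284
grip_force: 0.0
t: 3.58
tool_pos: [0.5871, 0.3183, 0.1162]
tool_rot: [-2.342, -2.093, 0.002]
contact_force: [0.1, -0.0, -0.1]
opening: 0.0281
grip_force: 0.0
```

```bash
python3 -m pendant '[0,0,0,0,0,0,0,0,0,0,0,0,0,0,0,0,0,0,0,0,0,0,0,0,0,0,0,0]' 40
```

```text
t: 4.08
tool_pos: [0.5876, 0.3185, 0.1173]
tool_rot: [2.342, 2.093, 0.0]
contact_force: [0.3, 0.1, -0.7]
opening: 0.0091
grip_force: 38.9
```

```bash
python3 -m pendant '[0,0,0,0,-0.04,0,0,0,0,0,0,-0.1,0,0,0,0,0,0,-0.16,0,0,0,0,0,0,-0.22,0,0,0,0,0,0,-0.28,0,0,0,0,0,0,-0.34,0,0,0,0,0,0,-0.4,0,0,0,0,0,0,-0.46,0,0,0,0,0,0,-0.52,0,0,0,0,0,0,-0.54,0,0,0,0,0,0,-0.54,0,0,0,0,0,0,-0.54,0,0]'
```

```text
t: 5.58
tool_pos: [0.4258, 0.3363, 0.1173]
tool_rot: [-2.342, -2.094, 0.003]
contact_force: [-1.8, -5.0, 2.1]
opening: 0.0092
grip_force: 40.0
```

Now open slightly, rise, move aside and look.

```bash
python3 -m pendant '[0,0,0,0,0,0,0.3,0,0,0,0,0,0,0.3,0,0,0,0,0,0,0.3]' && python3 -m pendant '[0,0,0,0,0,-0.1,0.3,0,0,0,0,0,-0.3,0.3,0,0,0,0,0,-0.5,0.5,0,0,0,0,-0.2,-0.5,1,0,0,0,0,-0.4,-0.5,1,0,0,0,0,-0.4,-0.5,1]'; python3 - <<'E'
from h import *
d=grab('top','t2'); s=grab('side','s2')
a=cv2.resize(d['image'][90:330,30:270,::-1],(400,400))
b=cv2.resize(s['image'][230:480,0:350,::-1],(400,286))
c=np.zeros((400,800,3),np.uint8);c[:,:400]=a;c[:286,400:]=b;cv2.imwrite('pics/c3.png',c)
E
```

```text
t: 5.95
tool_pos: [0.4267, 0.3371, 0.1175]
tool_rot: [-2.342, -2.093, -0.001]
contact_force: [-1.2, -0.2, 0.0]
opening: 0.0257
grip_force: 0.0
t: 6.7
tool_pos: [0.3047, 0.3507, 0.2677]
tool_rot: [-2.338, -2.097, -0.002]
contact_force: [0.6, 0.7, 0.3]
opening: 0.0856
grip_force: 0.0
```

View pics/c3.png

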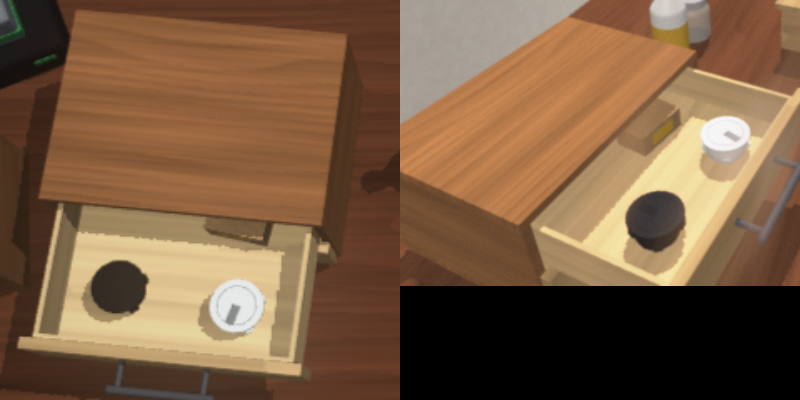

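The drawer is open. The black outlet's rim is near top-image (101,262), the white one near (172,274), and a box sits at the back. I'll refine the black rim's centre by its blob.

```bash
python3 - <<'E'
from plan import *
d=load('t2'); im=d['image'].max(2).astype(int)[240:285,78:128]
m=(im<70).astype(np.uint8); n,l,st,c=cv2.connectedComponentsWithStats(m); k=1+st[1:,4].argmax()
cs,_=cv2.findContours((l==k).astype(np.uint8),0,1); print(st[k],c[k]); (e,r)=cv2.minEnclosingCircle(cs[0]); print(e,r)
# open to kill tongues/shadow
for th in(50,60,70,80):
    m=cv2.morphologyEx((im<th).astype(np.uint8),cv2.MORPH_OPEN,cv2.getStructuringElement(2,(21,21)));y,x=np.nonzero(m);
    if len(x): print(th,x.min(),x.max(),y.min(),y.max(),x.mean(),y.mean()); u,v=x.mean()+78,y.mean()+240
print(world(d,u,v,.127)); print('dep',world(d,u,v))
s=load('s2'); print('side',world(s,(656-400)*.875,230+214*.874,.127))
a=cv2.resize(d['image'][235:290,70:140,::-1],None,fx=8,fy=8,interpolation=2)
cv2.circle(a,(int((u-70)*8+4),int((v-235)*8+4)),4,(0,0,255),-1);
cv2.imwrite('pics/c4.png',a)
E
```

```text
[  7   7  33  31 796] [22.809 22.075]
(23.37735939025879, 22.20754623413086) 16.81082534790039
60 7 37 7 37 22.41711229946524 22.081550802139038
70 7 38 7 37 22.586251621271078 21.97016861219196
80 7 38 7 37 22.555555555555557 21.943805874840358
[0.556 0.396 0.127]
dep [0.556 0.397 0.124]
side [0.555 0.399 0.127]
```

View pics/c4.png

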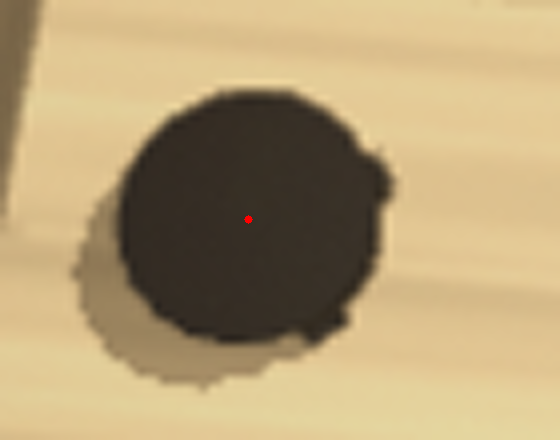

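```bash
python3 plan.py .556 .397 .104 -6.2
```

```text
shift,turn [0.246 0.807 0.546] [ 0.002 -0.002 -0.006]
t 6.8 pos [0.307 0.35  0.268] F [ 1.079 -0.356 -0.444] open 0.08549451068895904 grip 0.0 q [ 0.691 -0.363  1.923 -0.     1.58   0.802]
```

```bash
python3 -m pendant '[0,0,0,0.05,0.16,0,1,0,0,0,0.1,0.33,0,1,0,0,0,0.16,0.52,0,1,0,0,0,0.22,0.7,0,1,0,0,0,0.246,0.807,0.05,1,0,0,0,0.246,0.807,0.15,1,0,0,0,0.246,0.807,0.25,1,0,0,0,0.246,0.807,0.3,1,0,0,0,0.246,0.807,0.3,1]'; python3 plan.py .556 .397 .104 -6.2
```

```text
t: 7.92
tool_pos: [0.5562, 0.3955, 0.1755]
tool_rot: [-2.343, -2.092, 0.005]
contact_force: [0.8, 0.3, -0.2]
opening: 0.0856
grip_force: 0.0
shift,turn [ 0.005 -0.001  0.238] [-0.005  0.003 -0.009]
t 7.925 pos [0.556 0.396 0.175] F [ 0.845  0.311 -0.236] open 0.08561083045056013 grip 0.0 q [ 0.509  0.224  1.519 -0.     1.402  0.622]
```

```bash
python3 -m pendant '[0,0,0,0.005,0,0.08,1,0,0,0,0.005,0,0.16,1,0,0,0,0.005,0,0.22,1,0,0,0,0.005,0,0.238,1,0,0,0,0.005,0,0.238,1]' && python3 -m pendant '[0,0,0,0,0,0,0.8,0,0,0,0,0,0,0.7,0,0,0,0,0,0,0.6,0,0,0,0,0,0,0.6,0,0,0,0,0,0,0.6]' 40
```

```text
t: 8.55
tool_pos: [0.5566, 0.3979, 0.1064]
tool_rot: [2.342, 2.093, 0.001]
contact_force: [-0.3, 0.5, 0.5]
opening: 0.0853
grip_force: 0.0
t: 9.18
tool_pos: [0.5574, 0.3984, 0.108]
tool_rot: [2.342, 2.093, 0.005]
contact_force: [-0.4, 0.3, 5.5]
opening: 0.0634
grip_force: 44.3
```

```bash
python3 -m pendant '[0,0,0,0,0,-0.03,0.5,0,0,0,0,0,-0.1,0.5,0,0,0,0,0,-0.2,0.5,0,0,0,0,0,-0.3,0.5,0,0,0,0,0,-0.4,0.5,0,0,0,0,0,-0.5,0.5,0,0,0,0,0,-0.5,0.5]' 50; python3 - <<'E'
from h import *
s=grab('side','s3')
cv2.imwrite('pics/c5.png',cv2.resize(s['image'][60:460,50:400,::-1],(525,600)))
E
```

```text
t: 10.05
tool_pos: [0.5578, 0.3986, 0.2609]
tool_rot: [2.341, 2.092, 0.012]
contact_force: [0.5, -0.4, -0.7]
opening: 0.0633
grip_force: 54.9
```

View pics/c5.png

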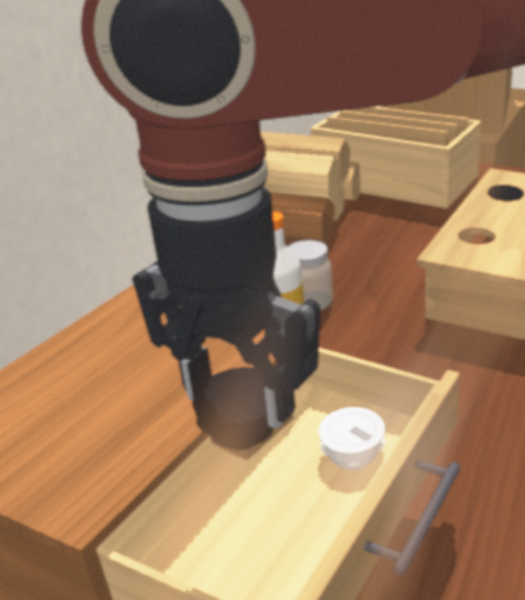

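Side view: the outlet is held upright by its rim and the white one stays in the drawer. I'll carry it over the hole.

```bash
python3 plan.py .519 -.243 .26 -6.2
```

```text
shift,turn [-2.138  0.114 -0.011] [ 0.005 -0.004 -0.008]
t 10.1 pos [0.557 0.398 0.258] F [ 0.091  0.58  -1.157] open 0.06357164353959772 grip 54.8743611574173 q [ 0.512  0.175  1.437 -0.     1.527  0.624]
```

```bash
python3 -m pendant '[0,0,0,-0.06,0,0,0.5,0,0,0,-0.18,0.01,-0.02,0.5,0,0,0,-0.32,0.02,-0.02,0.5,0,0,0,-0.46,0.03,-0.02,0.5,0,0,0,-0.6,0.04,-0.02,0.5,0,0,0,-0.74,0.04,-0.02,0.5,0,0,0,-0.87,0.05,-0.02,0.5,0,0,0,-1,0.05,-0.02,0.5]' && python3 -m pendant '[0,0,0,-0.14,0.01,0,0.5,0,0,0,-0.28,0.02,0,0.5,0,0,0,-0.42,0.03,0,0.5,0,0,0,-0.56,0.04,0,0.5,0,0,0,-0.7,0.05,0,0.5,0,0,0,-0.84,0.05,0,0.5,0,0,0,-0.97,0.05,0,0.5,0,0,0,-1,0.05,0,0.5]' && python3 plan.py .519 -.243 .20 -6.2
```

```text
t: 11.1
tool_pos: [0.536, 0.0958, 0.2596]
tool_rot: [-2.342, -2.091, 0.005]
contact_force: [0.1, -0.6, -1.5]
opening: 0.0633
grip_force: 54.9
t: 12.1
tool_pos: [0.517, -0.2037, 0.2596]
tool_rot: [-2.344, -2.087, 0.003]
contact_force: [0.4, 0.3, -0.1]
opening: 0.0635
grip_force: 54.9
shift,turn [-0.129  0.023  0.199] [-0.007 -0.002 -0.014]
t 12.1 pos [ 0.517 -0.204  0.26 ] F [ 0.355  0.345 -0.106] open 0.0634527913291978 grip 54.874611496925354 q [-0.509 -0.126  1.74  -0.     1.531 -0.393]
```

```bash
python3 -m pendant '[0,0,0,-0.06,0.01,0.05,0.5,0,0,0,-0.12,0.02,0.15,0.5,0,0,-0.01,-0.129,0.023,0.25,0.5,0,0,-0.01,-0.129,0.023,0.35,0.5,0,0,-0.01,-0.129,0.023,0.37,0.5,0,0,-0.01,-0.129,0.023,0.37,0.5]'; python3 - <<'E'
from h import *
d=grab('top','t4'); s=grab('side','s4')
a=cv2.resize(d['image'][230:330,350:490,::-1],(560,400))[:,:400]
b=cv2.resize(s['image'][160:290,310:440,::-1],(400,400),interpolation=2)
cv2.imwrite('pics/c6.png',np.hstack([a,b]))
E
python3 plan.py .519 -.243 .125 -6.2
```

```text
t: 12.85
tool_pos: [0.5213, -0.2406, 0.1503]
tool_rot: [-2.336, -2.099, 0.001]
contact_force: [0.6, -0.6, -0.0]
opening: 0.0635
grip_force: 55.0
shift,turn [-0.007 -0.01   0.091] [0.004 0.002 0.003]
t 12.95 pos [ 0.522 -0.241  0.152] F [-0.595  0.25  -0.411] open 0.06328470786942995 grip 54.97634947299957 q [-0.562 -0.005  1.806 -0.     1.338 -0.456]
```

View pics/c6.png

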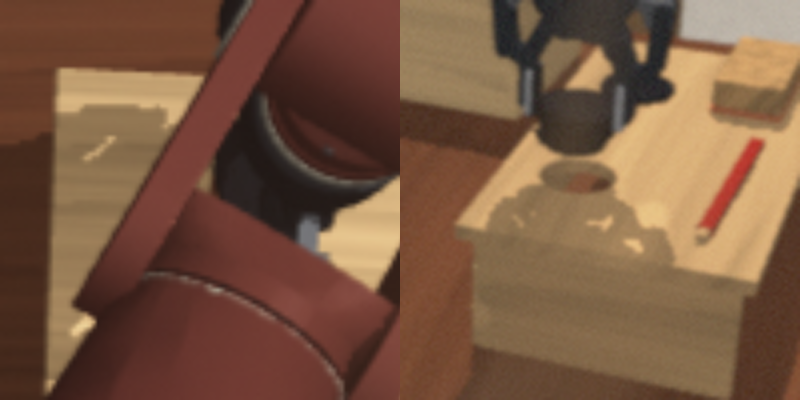

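Side view: the outlet hangs right above the hole (the crop shows the hole at (578,177) and the outlet's foot at (575,150)). I'll lower it slowly.

```bash
python3 -m pendant '[0,0,0,-0.005,-0.007,0.03,0.5,0,0,0,-0.005,-0.007,0.06,0.5,0,0,0,-0.005,-0.007,0.09,0.5,0,0,0,-0.005,-0.007,0.09,0.5]' && python3 -m pendant '[0,0,0,0,0,0.01,0.5,0,0,0,0,0,0.02,0.5,0,0,0,0,0,0.025,0.5,0,0,0,0,0,0.025,0.5]'; python3 plan.py .519 -.243 .116 -6.2
```

```text
t: 13.45
tool_pos: [0.5184, -0.2418, 0.1224]
tool_rot: [-2.335, -2.098, 0.001]
contact_force: [0.2, -0.5, -0.5]
opening: 0.0631
grip_force: 55.0
t: 13.95
tool_pos: [0.5194, -0.2427, 0.1167]
tool_rot: [2.336, 2.099, -0.0]
contact_force: [0.1, -1.3, 0.2]
opening: 0.0636
grip_force: 55.2
shift,turn [-0.001 -0.001  0.002] [0.001 0.002 0.002]
t 13.95 pos [ 0.519 -0.243  0.117] F [ 0.052 -1.341  0.151] open 0.06355495729843377 grip 55.15995740890503 q [-0.567  0.028  1.836 -0.001  1.277 -0.459]
```

```bash
python3 -m pendant '[0,0,0,0,0,0.005,0.5,0,0,0,0,0,0.01,0.5,0,0,0,0,0,0.01,0.5]'; python3 -c "
from h import *
print(telemetry.get_obs()['contact_force'])"
```

```text
t: 14.32
tool_pos: [0.5194, -0.2427, 0.1138]
tool_rot: [2.336, 2.099, -0.0]
contact_force: [-1.7, -2.6, 5.1]
opening: 0.0637
grip_force: 55.3
[-1.65854216 -2.59598966  5.14318855]
```

```bash
python3 -m pendant '[0,0,0,-0.004,-0.002,0,0.5,0,0,0,-0.004,-0.002,0,0.7,0,0,0,-0.004,-0.002,0,1,0,0,0,-0.004,-0.002,0,1,0,0,0,-0.004,-0.002,-0.05,1,0,0,0,-0.004,-0.002,-0.15,1,0,0,0,-0.004,-0.002,-0.3,0.5,0,0,0,-0.004,-0.002,-0.3,0,0,0,0,-0.004,-0.002,-0.3,0]'; python3 - <<'E'
from h import *
s=grab('side','s5')
b=cv2.resize(s['image'][140:300,310:470,::-1],(600,600),interpolation=2)
cv2.imwrite('pics/c7.png',b)
E
python3 plan.py .519 -.243 .16 -6.2
```

```text
t: 15.45
tool_pos: [0.5186, -0.2434, 0.2039]
tool_rot: [2.337, 2.099, 0.0]
contact_force: [-0.7, 0.3, 0.1]
opening: 0.0323
grip_force: 0.0
shift,turn [0.001 0.003 0.143] [-0.002 -0.001  0.002]
t 15.5 pos [ 0.518 -0.243  0.203] F [-1.178  0.381  0.405] open 0.023869358633029306 grip 0.0 q [-0.569 -0.052  1.766  0.     1.429 -0.462]
```

View pics/c7.png

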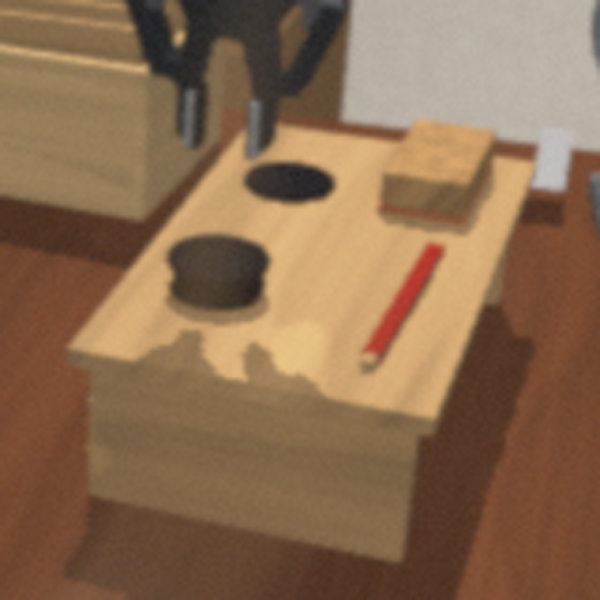

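Side view: the outlet stands upright on its tongues in the hole at (218,270) in the crop, with everything else in place. I'll shut the fingers and press on its centre.

```bash
python3 -m pendant '[0,0,0,0,0.003,0.08,0,0,0,0,0,0.003,0.15,0,0,0,0,0,0.003,0.19,0,0,0,0,0,0.003,0.19,0]' && python3 -m pendant '[0,0,0,0,0,0.01,0,0,0,0,0,0,0.02,0,0,0,0,0,0,0.03,0,0,0,0,0,0,0.035,0,0,0,0,0,0,0.035,0]'
```

```text
t: 16.0
tool_pos: [0.5184, -0.2429, 0.1444]
tool_rot: [-2.334, -2.097, 0.002]
contact_force: [-0.7, -0.7, 0.9]
opening: -0.0003
grip_force: 0.0
t: 16.62
tool_pos: [0.5194, -0.2435, 0.1358]
tool_rot: [-2.337, -2.099, 0.0]
contact_force: [-0.1, -0.0, -0.5]
opening: 0.0002
grip_force: 0.0
```

```bash
python3 -m pendant '[0,0,0,0,0,0.005,0,0,0,0,0,0,0.01,0,0,0,0,0,0,0.01,0]' && python3 -m pendant '[0,0,0,0,0,0.005,0,0,0,0,0,0,0.01,0,0,0,0,0,0,0.01,0]'
```

```text
t: 17.0
tool_pos: [0.5196, -0.2437, 0.1333]
tool_rot: [2.336, 2.099, 0.0]
contact_force: [-0.6, -0.5, 1.6]
opening: -0.0001
grip_force: 0.9
t: 17.38
tool_pos: [0.52, -0.244, 0.131]
tool_rot: [2.336, 2.098, 0.001]
contact_force: [-1.0, -0.8, 4.7]
opening: 0.0003
grip_force: 2.6
```

```bash
python3 -m pendant '[0,0,0,0,0,0.01,0,0,0,0,0,0,0.02,0,0,0,0,0,0,0.02,0]' && python3 -m pendant '[0,0,0,0,0,0.01,0,0,0,0,0,0,0.02,0,0,0,0,0,0,0.02,0]'
```

```text
t: 17.75
tool_pos: [0.5195, -0.2436, 0.1236]
tool_rot: [2.337, 2.099, 0.0]
contact_force: [0.3, 0.1, 1.7]
opening: 0.0003
grip_force: 0.9
t: 18.12
tool_pos: [0.5186, -0.2428, 0.1166]
tool_rot: [-2.335, -2.098, 0.001]
contact_force: [-0.2, 0.4, -0.2]
opening: -0.0001
grip_force: 0.0
```

```bash
python3 -m pendant '[0,0,0,0,0,0.005,0,0,0,0,0,0,0.01,0,0,0,0,0,0,0.01,0]' ; python3 - <<'E'
from h import *
s=grab('side','s6')
b=cv2.resize(s['image'][170:270,330:430,::-1],(600,600),interpolation=2)
cv2.imwrite('pics/c8.png',b)
E
```

```text
t: 18.5
tool_pos: [0.5192, -0.2433, 0.1151]
tool_rot: [-2.336, -2.099, 0.0]
contact_force: [-0.5, 0.6, 2.7]
opening: 0.0002
grip_force: 1.6
```

View pics/c8.png

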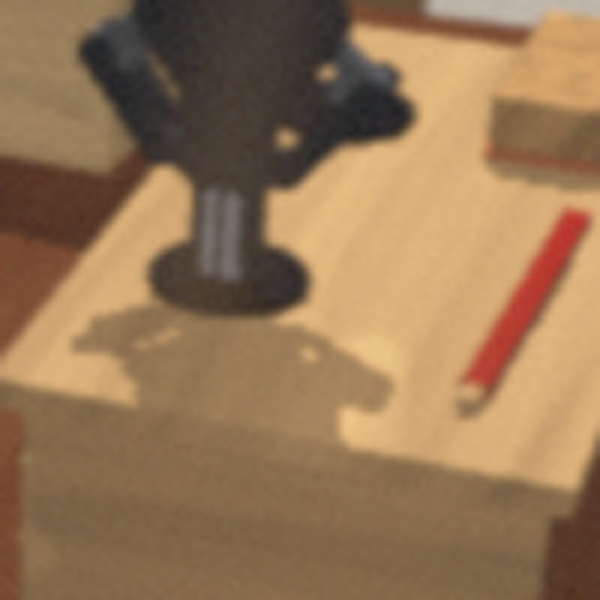

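The side view shows the rim flat on the board and the fingers on its centre at (230,275). I'll build up the push in small steps.

```bash
python3 -m pendant '[0,0,0,0,0,0.005,0,0,0,0,0,0,0.01,0,0,0,0,0,0,0.01,0,0,0,0,0,0,0.01,0]';python3 -m pendant '[0,0,0,0,0,0.005,0,0,0,0,0,0,0.01,0,0,0,0,0,0,0.01,0,0,0,0,0,0,0.01,0]'
```

```text
t: 19.05
tool_pos: [0.5198, -0.2436, 0.115]
tool_rot: [2.337, 2.1, 0.0]
contact_force: [-7.0, 4.5, 15.3]
opening: -0.0001
grip_force: 7.8
t: 19.55
tool_pos: [0.5202, -0.2438, 0.1149]
tool_rot: [2.336, 2.099, 0.0]
contact_force: [-12.3, 7.6, 26.8]
opening: 0.0
grip_force: 13.9
```

```bash
python3 -m pendant '[0,0,0,0.002,-0.003,0,0,0,0,0,0.004,-0.006,0,0,0,0,0,0.004,-0.006,0,0,0,0,0,0.004,-0.006,0,0]'; python3 - <<'E'
from h import *
s=grab('side','s7');t=grab('top','t7')
a=cv2.resize(s['image'][170:270,330:430,::-1],(400,400),interpolation=2)
b=cv2.resize(s['image'][:,:,::-1],(400,300))
c=np.zeros((400,800,3),np.uint8);c[:,:400]=a;c[:300,400:]=b;cv2.imwrite('pics/c9.png',c)
E
```

```text
t: 20.05
tool_pos: [0.5201, -0.2438, 0.1149]
tool_rot: [2.332, 2.095, 0.002]
contact_force: [-6.7, 2.4, 21.7]
opening: -0.0002
grip_force: 11.2
```

View pics/c9.png

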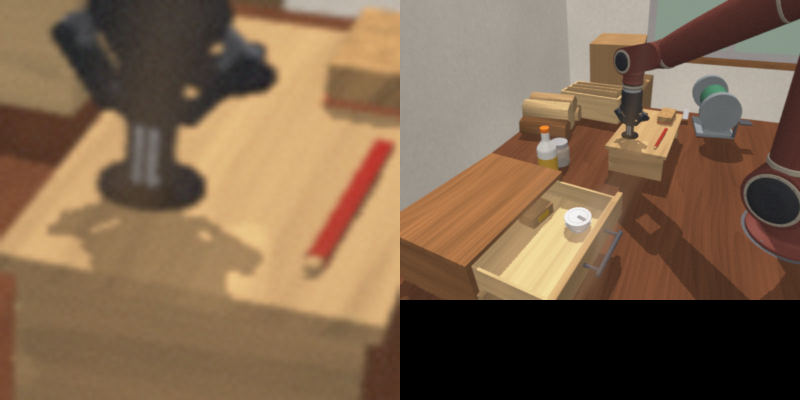

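The rim is flat, the white outlet is still in the drawer and nothing else has moved. I'll push a little harder, then hand in.

```bash
python3 -m pendant '[0,0,0,0.001,-0.003,0.004,0,0,0,0,0.001,-0.003,0.006,0,0,0,0,0.001,-0.003,0.006,0,0,0,0,0.001,-0.003,0.006,0]' && python3 -c "
from h import *
o=telemetry.get_obs();print(o['contact_force'],o['tool_pos'])
print(ctrl.finish_job())"
```

```text
t: 20.65
tool_pos: [0.5201, -0.2438, 0.1149]
tool_rot: [2.331, 2.094, 0.003]
contact_force: [-7.2, 4.0, 27.1]
opening: 0.0005
grip_force: 14.0
[-7.2464663   4.00785757 27.11023846] [ 0.52014421 -0.24383545  0.11488719]
the job is handed in; nothing more can be done
None
```

The black outlet is pressed into the stand's empty hole with its rim flat on the board, and I handed the job in at about 21 s, still pushing down with about 27 N; the white outlet stayed in the drawer and nothing else appeared to move.

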